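# Lock the oblong carrier into the watch bench clamp

## Task

Clamp the oblong carrier for the next watch job: first turn the clamp's collar by its lever right back to the open mark (the round pin), take the oblong carrier from the orange mat and press it into the recess until its slab is fully home and flush, then turn the collar until its lever lines up with the locked mark (the square bar), not past it. Leave the two other carriers and everything else on the bench where they are, and let go.

Things in the scene. Friction and masses are not known exactly. Their poses are not given: they have to be found in the camera images.
- clamp: Fixed carrier clamp: a round steel flange (radius 82 mm, 8 mm thick) on the bench with a 76 mm square block on it up to z = 30 mm. Origin: centre of the flange's underside, z up. Centred in the block's top is an oblong recess, 62 mm along the clamp's x, 31 mm along its y, rim chamfered 2 mm.
- recess (a point): Centre of the recess's mouth, 30 mm above the clamp's origin. The recess's floor is a stiff sinking pad, 8 mm below the mouth as found. It yields only to a push above 5 N, sinks 4 mm to a stop and stays down: a carrier is then flush, its underside 18 mm above the clamp's origin. A carrier merely laid in stands 4 mm proud and blocks the collar.
- collar (a joint): Angle (rad) of the captive collar that turns about the clamp's z axis on the block: 0 = open mark (hard stop), 1.2 = locked mark (no click, no stop), 1.6 = far stop; grows clockwise seen from above. Friction (0.12 N m) holds it where it is left. It is a flat steel ring, outer radius 47 mm, inner 37 mm, 32 to 37 mm above the clamp's origin.
- lip (a point): Middle of the inner edge of one of the collar's two inward lips (the other is diametrically across), 24 mm from the axis, 37 mm above the clamp's origin (lip top), at angle 1.2 - q from the clamp's x axis (anticlockwise positive); each spans about 0.65 rad. At q = 0 they leave the recess free; part way they stand over it; at 1.2 they cover its two ends, 2 mm above a flush carrier.
- lever (a point): Top centre of the collar's upright lever (the pointer), 56 mm from the axis, 68 mm above the clamp's origin, at angle 0.6 - q from the clamp's x axis (anticlockwise positive). A steel block 24 mm long radially, 10 mm thick (the width to grip), 36 mm high, rising from the collar.
- open_mark (a point): Top of the open mark: a round steel pin of 8 mm diameter standing on the flange, 76 mm from the axis at angle +0.6 from the clamp's x axis, top 34 mm above the clamp's origin.
- locked_mark (a point): Top of the locked mark: a square-edged steel bar, 10 mm radially by 6 mm wide, standing on the flange, 76 mm from the axis at angle -0.6 from the clamp's x axis, top 34 mm above the clamp's origin.
- oblong_carrier: Loose aluminium carrier, about 70 g, the one that fits the recess: an oblong slab 58 mm along x, 27 mm along y, 12 mm thick. Either way round fits. On its top face, centred, stands a grip rib 24 mm along x, 14 mm along y (the width to grip) and 36 mm high, so the whole is 48 mm high. Origin: centre of the underside; z up. It lies on the mat, at any yaw.
- square_carrier: Loose carrier with a 42 mm square slab, 12 mm thick; does not fit; leave it. On its top face, centred, stands a grip rib 24 mm along x, 14 mm along y (the width to grip) and 36 mm high, so the whole is 48 mm high. Origin: centre of the underside; z up. It lies on the mat, at any yaw.
- round_carrier: Loose carrier with a round slab of 44 mm diameter, 12 mm thick; does not fit; leave it. On its top face, centred, stands a grip rib 24 mm along x, 14 mm along y (the width to grip) and 36 mm high, so the whole is 48 mm high. Origin: centre of the underside; z up. It lies on the mat, at any yaw.
- mat: Fixed orange silicone mat block, 170 mm along x, 160 mm along y, 10 mm thick; origin at the centre of its underside. The three carriers lie on it.
- dish: Loose white ceramic dish, 84 mm across, 26 mm high; origin under its centre; leave it.
- oil_bottle: Loose upright amber bottle, 36 mm across, 100 mm high; origin under its centre; leave it.
- tweezer: Loose steel tweezer lying along its x, about 122 mm long, 12 mm wide, 7 mm high; origin under its middle; leave it.
- loupe: Loose black loupe, 36 mm across, 34 mm high; origin under its centre; leave it.
- driver: Loose small screwdriver lying along its x, 110 mm long; leave it.
- case_press: Fixed silver case press, base 130 x 100 mm, 235 mm high, beside the work; origin under its base's centre.
- rate_tester: Fixed grey tester box, 160 x 120 x 72 mm high, on the other side; origin under its centre.
Mind the look-alikes: they are no part of the job. What is shaped like the oblong_carrier but yellow is not meant.

How it is judged:
On the way, in this order (a step that is already met when the one before it is completed fails the run):
1. the collar is turned back to its open mark (below 0.12 rad) (value of joint collar below 0.12 rad), for 0.2 s.
2. the oblong carrier sits flush in the recess (z of oblong_carrier in the frame of clamp below 0.0195 m and horizontal distance between oblong_carrier and clamp below 0.004 m and angle between the x axis of oblong_carrier and the x axis of clamp, either way round below 0.12 rad and angle between oblong_carrier's own z axis and vertical below 0.06 rad), for 0.2 s.
At the end, for the whole second after the job is handed in: The oblong carrier is at rest in the recess, flush (underside no more than 19.5 mm above the clamp's origin, that is its slab within 1.5 mm of the block's top), centred within 4 mm, level and in line with it, and the collar stands within 0.1 rad of its locked mark (1.1 to 1.3 rad) (all of step 2 and value of joint collar between 1.1 and 1.3 rad and linear speed of oblong_carrier below 0.01 m/s); the robot touches nothing.
It fails at once if another carrier or any other loose thing on the bench is shifted by more than 15 mm or tipped over (distance of any of square_carrier, round_carrier, dish, oil_bottle, tweezer, loupe, driver from where it was at the start of the episode above 0.015 m or angle between oil_bottle's own z axis and vertical above 0.5 rad).
It also fails if it takes over 67 s, if anything falls off the work surface, if the arm or the gripper's body presses on something with over 40 N, if the wrist force passes 120 N, or if a joint passes its speed limit or range.

## Robot

A 7-joint arm with a two-finger parallel gripper is mounted at the origin on the work surface. World frame = base frame: x ahead of the robot, y to its left, z up, the work surface at z = 0. Lengths are in m, angles in rad, forces in N, time in s.
With the tool pointing down it reaches from about 0.425 to 0.8 m from the base axis. Payload 8.3 kg.
Tool frame: the origin (TCP) lies midway between the tips of the shut fingers; the grasp point (between the pads) lies behind it (bot.pinch_z is the z of the grasp point in the tool frame, in m); z points along the fingers, y is the direction in which the jaws open and shut (so a half turn about z gives the same grasp; the last joint's range is limited). The gripper opens to 85 mm and grips with 20 to 120 N. Pads are 22 mm wide; open, the fingers measure 114 mm over their backs; the gripper's body (76 mm by 85 mm) begins 54 mm behind the grasp point. The pads swing forward as they close: fully open they stand 13 mm farther back than shut.
Start: joints at [1.26, 0.383, 0.016, 1.37, -0.006, 1.388, -0.046], TCP at [0.153, -0.606, 0.231] pointing down, gripper open.
Joint ranges: [-2.95, 2.95], [-0.25, 2.06], [-1.52, 1.56], [0.18, 2.33], [-1.44, 4.58], [0.02, 2.06], [-3.01, 3.01]. Speed limits (rad/s): [2.39, 2.39, 3.01, 3.01, 3.14, 3.14, 3.14].

## Interface

Orientations are given as a unit quaternion [x, y, z, w].
In Python, from rig import bot gives the robot as it stands.
- The arm moves only by the tool send_rows, never from a script. Its argument "motion" is a list of rows, each a list of 7 numbers: the finger opening in mm, from 0 to 85.4, then the shift along the tool's x, y, z in mm, then the turn, a rotation vector about the tool's x, y, z in rad. In form: [[grip, dx, dy, dz, rx, ry, rz], ...]. A call has exactly 5 rows; each row shifts and turns the commanded pose from where the row before left it, along the tool's axes as they then stand; what a row does not reach is not made up. A row lasts 1/12 s, in which the tool goes at most 41.7 mm and 7.16 degrees, less where a joint would pass 70% of its speed; a pose out of reach is approached as far as the arm can. A call with a gripper value outside its range is refused whole. The fingers move at their own pace and stop on an object; the grip force is fixed at half the most. Time passes only in rows, so rows that do not move let the fingers close, or fill a call up. It gives the time, the measured TCP pose, the force and the opening at its end, in the units of the state.
- bot.get_state(): the state, without advancing time (a new reading comes with each control period).
- bot.camera(name): name is "side" or "top"; returns the picture (480x640x3 uint8, red, green, blue); there is no depth.
- bot.get_calibration(name): a dict with "mtx" (3x3 intrinsics, pixels), "k1" (the pictures are not rectified: a ray, as slopes to the right and down, at radius r is drawn at 1 + k1 r^2 times it, then the intrinsics apply), "R" (3x3) and "t" (3): a world point X has camera coordinates R X + t. Camera axes: x right, y down, z forward; pixel columns grow to the right and rows downward; lengths in m; the calibration is good to about 2 mm. A picture is of the moment at which its call begins. get_calibration takes no time and is no camera call.
- bot.job_done(): hands the job in, once; it reports no verdict.
The state is a dict: "t": time; "joint_pos": joint angles; "qd": joint speeds; "effort": joint torques, N m; "tool_pos": TCP position; "ee_rot": TCP orientation; "ft_force": force on the tool from outside, world axes, zero at the start; "ft_torque": the same for the moment, N m; "finger_gap": opening from 0.0 (shut) to 1.0 (fully open).
Only numpy, scipy, OpenCV 4.12 (cv2) and the standard library are available. Lean on these libraries where they do the work, as an engineer would, in place of code of your own. Each camera call takes 0.05 s, during which the arm holds its last target. There are 200 camera calls.

## Working session

There is one attempt and no reset: what is moved stays moved. The work goes in short steps, Python scripts to look and compute and a tool call to move; the robot and the scene stay as the last step left them, time stands still between calls to the robot, and variables do not carry over. Pictures are saved under pics/ and viewed, about 8 in all and at most 12, crops included, and the job is handed in when it is done.

Besides the shell and the picture viewer there is one more tool, called after "Emit:" as name(argument=value, ...), one argument or row to a line, values as JSON. send_rows: Moves the arm, as the interface text tells. Its arguments: {"type":"object","properties":{"motion":{"type":"array","items":{"type":"array","items":{"type":"number"}}}},"required":["motion"]}

```bash
mkdir -p pics; ls; python3 - <<'E'
from rig import bot
import cv2,numpy as np
for n in("top","side"):
    im=bot.camera(n); cv2.imwrite(f"pics/{n}0.png",im[:,:,::-1]); print(n,bot.get_calibration(n))
print(bot.get_state(),bot.pinch_z)
E
```

```text
pics
top {'mtx': array([[451.77819077,   0.        , 319.35439519],
       [  0.        , 451.77819077, 247.05863929],
       [  0.        ,   0.        ,   1.        ]]), 'k1': -0.024021191430288972, 'R': array([[-0.01062313, -0.99976258,  0.01902446],
       [-0.98766545,  0.00751849, -0.15639831],
       [ 0.15621814, -0.02045125, -0.98751083]]), 't': array([-0.01147939,  0.55864993,  1.16955023])}
side {'mtx': array([[488.72060836,   0.        , 314.98961223],
       [  0.        , 488.72060836, 243.75067336],
       [  0.        ,   0.        ,   1.        ]]), 'k1': -0.1354286595054561, 'R': array([[ 0.89802571, -0.43955792,  0.0184027 ],
       [-0.2932531 , -0.62925534, -0.71975019],
       [ 0.32795189,  0.64095753, -0.6939892 ]]), 't': array([-0.50633519,  0.22899484,  0.88284896])}
{'t': 0.1, 'joint_pos': array([ 1.26011659,  0.38415607,  0.01640574,  1.37105935, -0.00632762,
        1.38821095, -0.0464862 ]), 'qd': array([ 0.00172976, -0.00047076,  0.0005205 , -0.00247793,  0.00040673,
        0.00031274, -0.00039973]), 'effort': array([ 3.53205847e-03, -6.29130936e+01,  8.47955402e-01, -3.72758210e+01,
        1.68885675e-02,  1.04341510e-02, -2.14966008e-05]), 'tool_pos': array([ 0.15319732, -0.60545642,  0.2303732 ]), 'ee_rot': array([ 9.92332370e-01,  1.23594782e-01, -1.15672244e-04, -8.84917266e-04]), 'ft_force': array([ 1.19155885, -0.05882242, -0.84166688]), 'ft_torque': array([ 0.00348929, -0.02500618, -0.04950283]), 'finger_gap': 1.0001788283123474} -0.0187
```

View pics/top0.png

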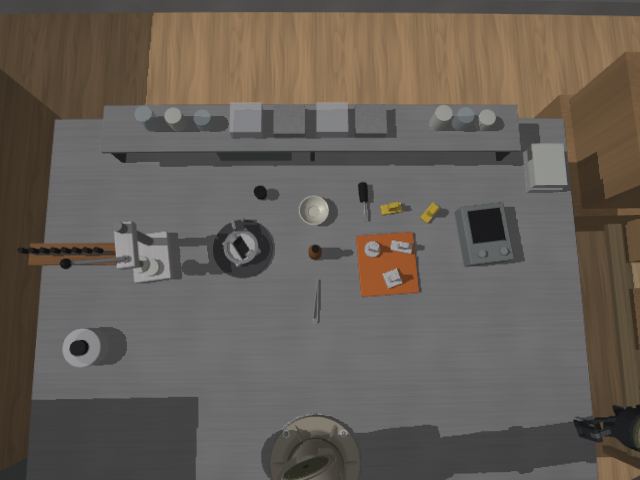

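View pics/side0.png

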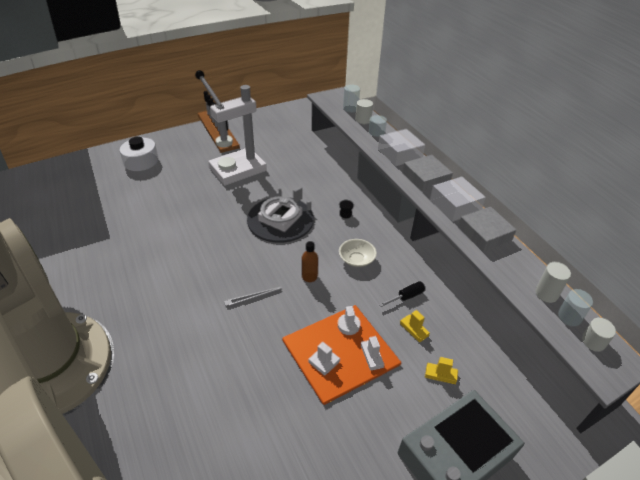

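Top view: clamp at about (242,248), mat at about (388,265) with a round carrier (372,248), an oblong one (402,246) and a square one (393,278). The yellow oblong look-alikes at (391,208) and (430,213) lie off the mat. The silver one on the mat at (402,246) fits. I'll confirm it in an enlarged crop.

```bash
python3 - <<'E'
import cv2,numpy as np
t=cv2.imread("pics/top0.png");s=cv2.imread("pics/side0.png")
def c(im,x,y,w=80,h=60):return cv2.resize(im[y:y+h,x:x+w],(400,300),interpolation=cv2.INTER_CUBIC)
cv2.imwrite("pics/crop.png",np.vstack([np.hstack([c(t,202,215),c(t,350,230)]),np.hstack([c(s,240,180),c(s,310,300)])]))
E
```

```text
(no output)
```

View pics/crop.png

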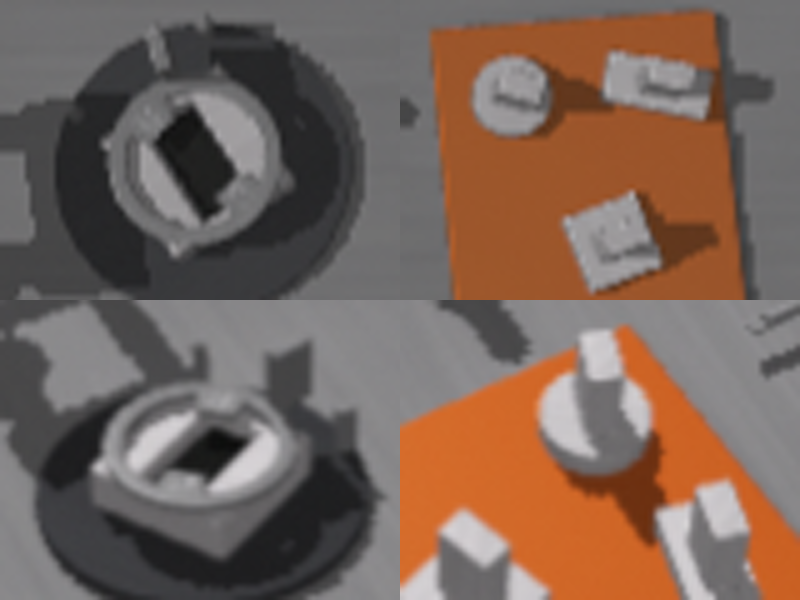

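```bash
python3 - <<'E'
import cv2,numpy as np
t=cv2.imread("pics/top0.png");s=cv2.imread("pics/side0.png")
def c(im,x,y,w=80,h=80):
    o=cv2.resize(im[y:y+h,x:x+w],(400,400),interpolation=cv2.INTER_CUBIC)
    return (255*(o/255.)**.5).astype(np.uint8)
cv2.imwrite("pics/crop2.png",np.hstack([c(t,202,205),c(s,240,170)]))
for n in("top","side"):
    from rig import bot
    k=bot.get_calibration(n);print(n,-k["R"].T@k["t"])
E
```

```text
top [0.36893232 0.00824189 1.24253381]
side [ 0.23232347 -0.6443361   0.78682466]
```

View pics/crop2.png

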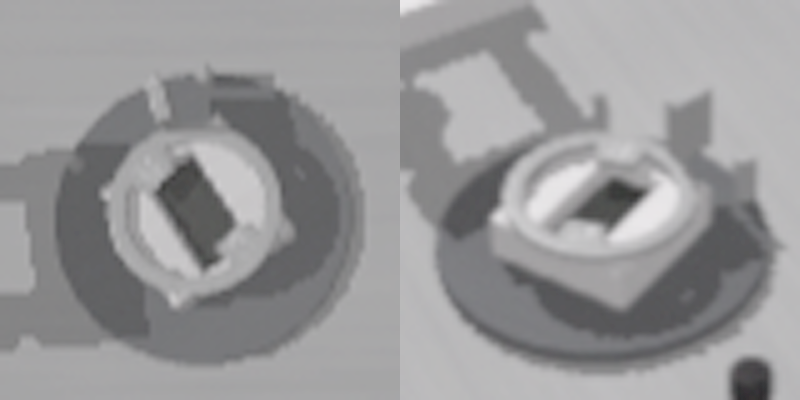

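```bash
cat > h.py <<'E'
import numpy as np,cv2
from rig import bot
K={n:bot.get_calibration(n) for n in("top","side")}
def pix(n,X):
    k=K[n];c=np.atleast_2d(X)@k["R"].T+k["t"];s=c[:,:2]/c[:,2:]
    s=s*(1+k["k1"]*(s**2).sum(1,keepdims=True));return s@k["mtx"][:2,:2].T+k["mtx"][:2,2]
def ray(n,uv):
    k=K[n];s0=(np.array(uv,float)-k["mtx"][:2,2])/k["mtx"][0,0];s=s0.copy()
    for _ in range(20):s=s0/(1+k["k1"]*(s@s))
    d=k["R"].T@np.r_[s,1];return -k["R"].T@k["t"],d/np.linalg.norm(d)
def onz(n,uv,z):
    o,d=ray(n,uv);return (o+d*(z-o[2])/d[2])
def two(ut,us):
    a,d=ray("top",ut);b,e=ray("side",us)
    l=np.linalg.lstsq(np.c_[d,-e],b-a,rcond=None)[0]
    p,q=a+l[0]*d,b+l[1]*e;return (p+q)/2,np.linalg.norm(p-q)
E
python3 - <<'E'
from h import *
T=lambda x,y:(202+x/5-.4,205+y/5-.4)
S=lambda x,y:(240+(x-400)/5-.4,170+y/5-.4)
print("flange",onz("top",T(208,219),.004),onz("side",S(605,255),.004))
for nm,a,b in [("A",(155,80),(600,97)),("B",(240,78),(690,110)),("B2",(240,78),(740,170)),("cornerN",(175,300),(500,222)),("cornerE",(287,240),(622,303)),("cornerN2",(175,300),(622,303))]:
    print(nm,two(T(*a),S(*b)))
print("collar",two(T(194,222),S(605,190)))
for a in[(157,182),(205,270),(193,155),(240,225)]:print("rec",onz("top",T(*a),.03))
E
```

```text
flange [0.56270692 0.19344039 0.004     ] [0.56219665 0.18655668 0.004     ]
A (array([0.6013326 , 0.21736802, 0.0738916 ]), np.float64(0.05004313936511856))
B (array([0.61157407, 0.16763854, 0.09315226]), np.float64(0.022644802350602282))
B2 (array([0.63051693, 0.17204083, 0.04516535]), np.float64(0.005679345093335433))
cornerN (array([0.51603761, 0.2071219 , 0.02554301]), np.float64(0.0018521504168617614))
cornerE (array([0.55239088, 0.14869114, 0.00703295]), np.float64(0.004572075746712089))
cornerN2 (array([ 0.5501841 ,  0.21050368, -0.04699561]), np.float64(0.05536825147139246))
collar (array([0.56091928, 0.19435413, 0.0383317 ]), np.float64(0.010659066707886508))
rec [0.57919298 0.21753081 0.03      ]
rec [0.53077709 0.19073602 0.03      ]
rec [0.59396131 0.19825972 0.03      ]
rec [0.55521657 0.17219467 0.03      ]
```

```bash
python3 - <<'E'
from h import *
c=np.array([.562,.191,0]);
t=cv2.imread("pics/top0.png");s=cv2.imread("pics/side0.png")
def P(r,a,z):return c+[r*np.cos(a),r*np.sin(a),z]
y=np.radians(28)
O=[]
for n,im,x0,y0 in(("top",t,207,205),("side",s,247,170)):
    o=cv2.resize(im[y0:y0+75,x0:x0+75],(400,600) if 0 else (400,400),interpolation=cv2.INTER_CUBIC);o=(255*(o/255.)**.6).astype(np.uint8)
    def d(p,col):
        u=(pix(n,p)[0]-[x0,y0]+.5)*400/75;cv2.circle(o,tuple(int(v) for v in u),2,col,-1)
    for z in(.008,.034):
        d(P(.076,y+.6,z),(0,0,255));d(P(.076,y-.6,z),(0,255,0))
    for q in(0,.3,.6,.9,1.2,1.5):d(P(.056,y+.6-q,.068),(255,255,0))
    for k in range(4):d(P(.0537,y+np.pi/4+k*np.pi/2,.03),(255,0,255))
    for k in range(40):d(P(.082,k*np.pi/20,.008),(0,255,255))
    O.append(o)
cv2.imwrite("pics/ov.png",np.hstack(O))
E
```

```text
(no output)
```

View pics/ov.png

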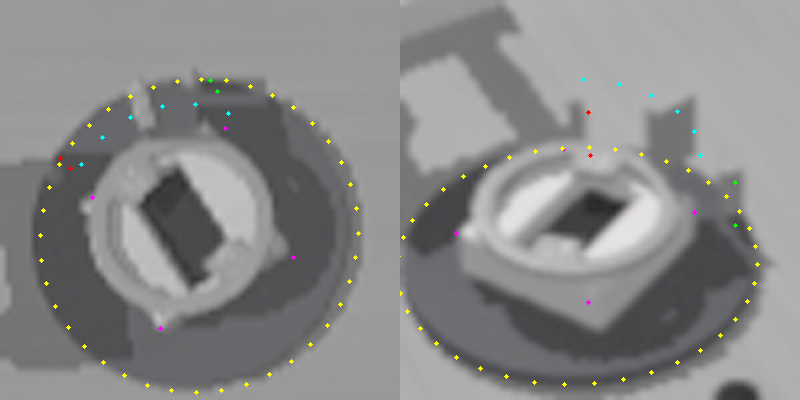

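```bash
python3 - <<'E'
from h import *
T=lambda x,y:(207+x/5.333-.5,205+y/5.333-.5)
S=lambda x,y:(247+(x-400)/5.333-.5,170+y/5.333-.5)
print("lever",two(T(142,100),S(672,108)),onz("top",T(142,100),.068),onz("side",S(672,108),.068))
print("lever ends",onz("top",T(133,82),.068),onz("top",T(152,125),.068))
print("open",onz("side",S(578,103),.034),"lock",onz("side",S(735,182),.034),onz("top",T(208,82),.034))
print("N",two(T(160,325),S(462,237)),"E",onz("top",T(288,250),.03),onz("side",S(600,328),.008),"W",onz("top",T(88,207),.03))
for n in("top","side"):
    im=cv2.imread(f"pics/{n}0.png");hsv=cv2.cvtColor(im,cv2.COLOR_BGR2HSV)
    m=((hsv[:,:,1]<60)&(hsv[:,:,2]>110)).astype(np.uint8)
    r=np.zeros_like(m);(x0,y0,x1,y1)=(356,232,418,296) if n=="top" else (285,305,400,395)
    r[y0:y1,x0:x1]=m[y0:y1,x0:x1]
    for c in cv2.findContours(r,0,1)[0]:
        if cv2.contourArea(c)>25:print(n,cv2.minAreaRect(c),cv2.boundingRect(c))
t=cv2.imread("pics/top0.png")[236:258,388:416].max(2);print(t)
E
```

```text
lever (array([0.62085126, 0.21309019, 0.0607851 ]), np.float64(0.0020122614802446552)) [0.62028773 0.21156659 0.068     ] [0.61597183 0.204691   0.068     ]
lever ends [0.62945626 0.21621162 0.068     ] [0.60759844 0.20637136 0.068     ]
open [0.59551665 0.26698038 0.034     ] lock [0.63729017 0.1828365  0.034     ] [0.63673133 0.18393657 0.034     ]
N (array([0.51302594, 0.20728089, 0.02682602]), np.float64(0.0006735683454752507)) E [0.55011904 0.14265402 0.03      ] [0.55315839 0.14473196 0.008     ] W [0.57302178 0.2444925  0.03      ]
top ((392.0335388183594, 277.98712158203125), (15.795077323913574, 15.436098098754883), 68.96248626708984) (383, 268, 19, 20)
top ((371.5, 248.5), (13.0, 15.0), 0.0) (365, 241, 14, 16)
top ((401.1153869628906, 246.42306518554688), (21.1805419921875, 10.198038101196289), 11.309932708740234) (391, 240, 21, 14)
side ((376.5, 382.5), (23.0, 45.0), 90.0) (354, 371, 46, 24)
side ((299.5, 370.0), (29.0, 48.0), 0.0) (285, 346, 30, 49)
side ((323.2500305175781, 358.2500305175781), (24.748737335205078, 24.041629791259766), 45.0) (309, 342, 31, 31)
side ((372.
[... 2172 characters left out ...]
129 127 128 128 134 156 156 155 156 154 145 137 132 130 131 133 136 145
  138 141 147 155 155 109  98  98  93  71]
 [156 155 156 155 156 155 156 156 156 156 155 155 155 156 154 144 136 130
  129 130 132 137 142  99  98  98  93  73]
 [156 155 155 156 155 155 155 155 155 155 155 155 156 155 155 155 154 154
  154 153 144 138 136 127 127 129 121  79]
 [155 155 156 155 156 156 155 155 156 155 156 155 156 155 156 154 155 155
  155 154 155 155 154 154 155 155 145  83]
 [155 156 155 155 155 156 155 156 155 155 155 156 156 155 155 155 155 155
  155 155 155 155 155 155 155 154 144  93]
 [155 155 155 156 155 155 156 156 156 156 155 155 155 156 155 155 155 155
  155 154 154 154 154 154 154 154 146 107]]
```

Emit:
send_rows(
  motion=[
    [60,26,-27,0,0,0,0],
    [60,26,-27,0,0,0,0],
    [60,26,-27,0,0,0,0],
    [60,26,-27,0,0,0,0],
    [60,26,-27,0,0,0,0],
  ],
)

```text
t: 0.52
tool_pos: [0.2466, -0.4412, 0.2308]
ee_rot: [0.992, 0.124, -0.0, -0.0]
ft_force: [-0.1, -0.4, 0.5]
finger_gap: 0.706
```

Emit:
send_rows(
  motion=[
    [60,26,-27,0,0,0,0],
    [60,26,-27,0,0,0,0],
    [60,26,-27,0,0,0,0],
    [60,26,-27,0,0,0,0],
    [60,26,-27,0,0,0,0],
  ],
)

```text
t: 0.93
tool_pos: [0.3395, -0.2785, 0.2311]
ee_rot: [0.992, 0.124, -0.0, -0.0]
ft_force: [0.5, -0.2, -0.3]
finger_gap: 0.703
```

Emit:
send_rows(
  motion=[
    [60,26,-27,0,0,0,0],
    [60,26,-27,0,0,0,0],
    [60,26,-27,0,0,0,0],
    [60,26,-27,0,0,0,0],
    [60,26,-27,0,0,0,0],
  ],
)

```text
t: 1.35
tool_pos: [0.4324, -0.1158, 0.2313]
ee_rot: [0.992, 0.123, -0.0, 0.0]
ft_force: [1.2, -0.3, 0.5]
finger_gap: 0.704
```

Emit:
send_rows(
  motion=[
    [60,26,-27,0,0,0,0],
    [60,26,-27,0,0,0,0],
    [60,26,-27,0,0,0,0],
    [60,26,-27,0,0,0,0],
    [60,26,-27,0,0,0,0],
  ],
)

```text
t: 1.77
tool_pos: [0.5254, 0.0467, 0.2311]
ee_rot: [0.992, 0.123, -0.0, 0.0]
ft_force: [1.2, -0.8, 0.3]
finger_gap: 0.7
```

Emit:
send_rows(
  motion=[
    [60,26,-27,0,0,0,0],
    [60,26,-27,0,0,0,0],
    [60,26,-27,0,0,0,0],
    [60,26,-27,0,0,0,0],
    [60,26,-27,0,0,0,0],
  ],
)

```text
t: 2.18
tool_pos: [0.6184, 0.2092, 0.2306]
ee_rot: [0.992, 0.123, -0.001, 0.0]
ft_force: [1.8, -0.2, 0.4]
finger_gap: 0.702
```

Emit:
send_rows(
  motion=[
    [60,-1,0,32,0,0,-0.03],
    [60,-1,0,32,0,0,-0.03],
    [60,0,0,32,0,0,0],
    [60,0,0,32,0,0,0],
    [60,0,0,22,0,0,0],
  ],
)

```text
t: 2.6
tool_pos: [0.6143, 0.2066, 0.0774]
ee_rot: [0.988, 0.153, -0.002, 0.0]
ft_force: [-0.1, 0.2, 0.2]
finger_gap: 0.705
```

Emit:
send_rows(
  motion=[
    [60,0,0,15,0,0,0],
    [60,0,0,12,0,0,0],
    [60,0,0,9,0,0,0],
    [60,0,0,0,0,0,0],
    [60,0,0,0,0,0,0],
  ],
)

```text
t: 3.02
tool_pos: [0.6161, 0.2075, 0.0456]
ee_rot: [0.988, 0.153, 0.0, -0.0]
ft_force: [-0.8, 1.2, -0.1]
finger_gap: 0.702
```

Emit:
send_rows(
  motion=[
    [30,0,0,0,0,0,0],
    [30,0,0,0,0,0,0],
    [30,0,0,0,0,0,0],
    [20,0,0,0,0,0,0],
    [20,0,0,0,0,0,0],
  ],
)

```text
t: 3.43
tool_pos: [0.6162, 0.2075, 0.0459]
ee_rot: [0.988, 0.153, 0.0, -0.0]
ft_force: [0.5, -0.1, -0.2]
finger_gap: 0.229
```

Emit:
send_rows(
  motion=[
    [5,0,0,0,0,0,0],
    [5,0,0,0,0,0,0],
    [5,0,0,0,0,0,0],
    [5,0,0,0,0,0,0],
    [5,0,0,0,0,0,0],
  ],
)

```text
t: 3.85
tool_pos: [0.6155, 0.2103, 0.046]
ee_rot: [0.988, 0.154, 0.0, -0.002]
ft_force: [-0.9, 6.3, 0.8]
finger_gap: 0.106
```

```bash
python3 - <<'E'
from h import *
t=bot.camera("top");s=bot.camera("side")
c=lambda im,x,y:cv2.resize(im[y:y+75,x:x+75,::-1],(400,400),interpolation=cv2.INTER_CUBIC)
o=np.hstack([c(t,207,205),c(s,247,170)]);cv2.imwrite("pics/grip.png",(255*(o/255.)**.6).astype(np.uint8))
st=bot.get_state();print(st["tool_pos"],st["ft_torque"],st["joint_pos"],st["finger_gap"]*85.4)
E
```

```text
[0.61548379 0.21033109 0.04597595] [ 1.30400566  0.18982643 -0.43911184] [ 0.04670702  0.66267234 -0.61913036  1.489538    0.404849    1.11787176
 -1.91106596] 9.261296521894709
```

View pics/grip.png

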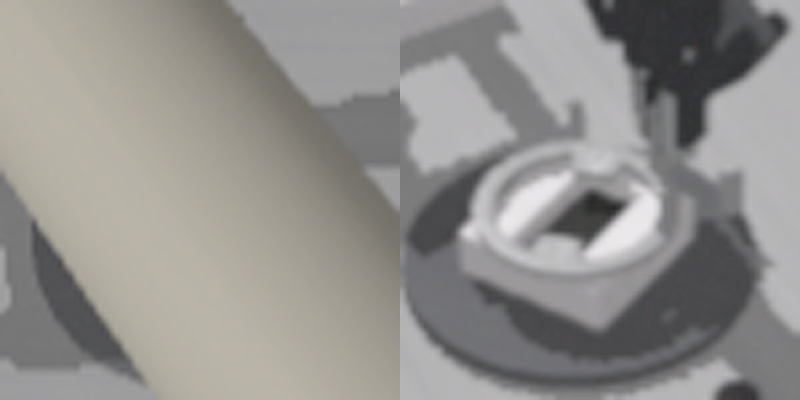

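Emit:
send_rows(
  motion=[
    [5,-0.17,-4.4,0,0,0,-0.0785],
    [5,-0.17,-4.4,0,0,0,-0.0785],
    [5,-0.17,-4.4,0,0,0,-0.0785],
    [5,-0.17,-4.4,0,0,0,-0.0785],
    [5,-0.17,-4.4,0,0,0,-0.0785],
  ],
)

```text
t: 4.37
tool_pos: [0.6055, 0.2296, 0.046]
ee_rot: [0.938, 0.345, 0.001, -0.002]
ft_force: [2.7, 6.8, -2.3]
finger_gap: 0.103
```

Emit:
send_rows(
  motion=[
    [5,-0.17,-4.4,0,0,0,-0.0785],
    [5,-0.17,-4.4,0,0,0,-0.0785],
    [5,-0.17,-4.4,0,0,0,-0.0785],
    [5,-0.17,-4.4,0,0,0,-0.0785],
    [5,0,0,0,0,0,0],
  ],
)

```text
t: 4.78
tool_pos: [0.5915, 0.2417, 0.046]
ee_rot: [0.872, 0.489, 0.002, -0.002]
ft_force: [2.2, 8.9, -2.1]
finger_gap: 0.102
```

Emit:
send_rows(
  motion=[
    [5,-0.05,-2,0,0,0,-0.035],
    [5,-0.05,-2,0,0,0,-0.035],
    [5,0,-1,0,0,0,-0.0175],
    [5,0,0,0,0,0,0],
    [5,0,0,0,0,0,0],
  ],
)

```text
t: 5.2
tool_pos: [0.5876, 0.2439, 0.046]
ee_rot: [0.851, 0.525, 0.002, -0.002]
ft_force: [1.8, 8.4, -2.1]
finger_gap: 0.102
```

Emit:
send_rows(
  motion=[
    [5,0,-1.5,0,0,0,-0.026],
    [5,0,-1.5,0,0,0,-0.026],
    [5,0,0,0,0,0,0],
    [5,0,0,0,0,0,0],
    [5,0,0,0,0,0,0],
  ],
)

```text
t: 5.62
tool_pos: [0.585, 0.2451, 0.046]
ee_rot: [0.837, 0.546, 0.002, -0.002]
ft_force: [2.9, 8.4, -2.2]
finger_gap: 0.105
```

Emit:
send_rows(
  motion=[
    [5,0,-1,0,0,0,0],
    [5,0,-1,0,0,0,0],
    [5,0,0,0,0,0,0],
    [5,0,0,0,0,0,0],
    [5,0,0,0,0,0,0],
  ],
)

```text
t: 6.03
tool_pos: [0.5847, 0.2452, 0.0461]
ee_rot: [0.838, 0.546, 0.003, -0.001]
ft_force: [6.8, 8.4, -5.0]
finger_gap: 0.102
```

Emit:
send_rows(
  motion=[
    [5,0,2.5,0,0,0,0],
    [40,0,0,0,0,0,0],
    [40,0,0,0,0,0,0],
    [40,0,0,0,0,0,0],
    [40,0,0,0,0,0,0],
  ],
)

```text
t: 6.45
tool_pos: [0.5856, 0.2411, 0.0453]
ee_rot: [0.838, 0.545, -0.0, 0.0]
ft_force: [0.3, 1.1, -0.2]
finger_gap: 0.469
```

Emit:
send_rows(
  motion=[
    [40,0,0,-20,0,0,0],
    [40,0,0,-35,0,0,0],
    [40,0,0,-35,0,0,0],
    [40,0,0,-35,0,0,0],
    [40,0,0,-35,0,0,0],
  ],
)

```text
t: 6.87
tool_pos: [0.5853, 0.2412, 0.2071]
ee_rot: [0.838, 0.545, -0.0, 0.0]
ft_force: [1.0, 0.8, 0.0]
finger_gap: 0.474
```

```bash
python3 - <<'E'
from h import *
print("ribtop",two((403.3,243.4),(374.4,341.2)),onz("top",(403.3,243.4),.058),onz("side",(374.4,341.2),.058))
print("slabtop",onz("top",(401.3,246.5),.022))
a,b=onz("top",(391.5,250),.016),onz("top",(411,254),.016);d=a-b;print("yaw",np.degrees(np.arctan2(d[1],d[0])),a,b)
print(bot.get_state()["tool_pos"])
E
```

```text
ribtop (array([ 0.56461712, -0.24111329,  0.05464484]), np.float64(0.0009263977744904441)) [ 0.56450251 -0.24059007  0.058     ] [ 0.56262747 -0.24285853  0.058     ]
slabtop [ 0.56185297 -0.24228223  0.022     ]
yaw 77.81978484417546 [ 0.55323962 -0.21597783  0.016     ] [ 0.54167132 -0.26957293  0.016     ]
[0.58526464 0.24120539 0.20706251]
```

Emit:
send_rows(
  motion=[
    [45,-30,11.7,-3,0,0,0],
    [45,-30,11.7,0,0,0,0],
    [45,-30,11.7,0,0,0,0],
    [45,-30,11.7,0,0,0,0],
    [45,-30,11.7,0,0,0,0],
  ],
)

```text
t: 7.28
tool_pos: [0.578, 0.079, 0.2085]
ee_rot: [0.838, 0.545, -0.0, 0.0]
ft_force: [0.8, -0.2, 0.1]
finger_gap: 0.527
```

Emit:
send_rows(
  motion=[
    [45,-30,11.7,0,0,0,0],
    [45,-30,11.7,0,0,0,0],
    [45,-30,11.7,0,0,0,0],
    [45,-30,11.7,0,0,0,0],
    [45,-30,11.7,0,0,0,0],
  ],
)

```text
t: 7.7
tool_pos: [0.5705, -0.082, 0.2085]
ee_rot: [0.838, 0.545, -0.0, 0.0]
ft_force: [0.7, -0.0, 0.4]
finger_gap: 0.528
```

Emit:
send_rows(
  motion=[
    [45,-30,11.7,0,0,0,0],
    [45,-30,11.7,0,0,0,0],
    [45,-30,11.7,0,0,0,0],
    [45,-30,11.7,0,0,0,0],
    [45,-30,11.7,0,0,0,0],
  ],
)

```text
t: 8.12
tool_pos: [0.5632, -0.2428, 0.2085]
ee_rot: [0.838, 0.545, -0.0, 0.0]
ft_force: [-0.0, -0.2, 0.2]
finger_gap: 0.526
```

Emit:
send_rows(
  motion=[
    [45,0,0,25,0,0,-0.07],
    [45,0,0,25,0,0,-0.07],
    [45,0,0,25,0,0,-0.07],
    [45,0,0,15,0,0,0],
    [45,0,0,0,0,0,0],
  ],
)

```text
t: 8.53
tool_pos: [0.5612, -0.2409, 0.1144]
ee_rot: [0.777, 0.63, -0.002, -0.003]
ft_force: [-0.8, -0.4, 0.1]
finger_gap: 0.531
```

```bash
python3 - <<'E'
from h import *
t=bot.camera("top");s=bot.camera("side")
c=lambda im,x,y:cv2.resize(im[y:y+80,x:x+80,::-1],(400,400),interpolation=cv2.INTER_CUBIC)
cv2.imwrite("pics/t2.png",t[:,:,::-1]);cv2.imwrite("pics/s2.png",s[:,:,::-1])
o=np.hstack([c(t,207,205),c(s,335,295)]);cv2.imwrite("pics/pre.png",(255*(o/255.)**.6).astype(np.uint8))
print(bot.get_state()["tool_pos"],bot.get_state()["joint_pos"])
E
```

```text
[ 0.56354479 -0.24098074  0.11848565] [ 0.92154193  0.56147614 -0.80089996  1.52893501  0.41738677  1.22991838
 -0.15137389]
```

View pics/pre.png

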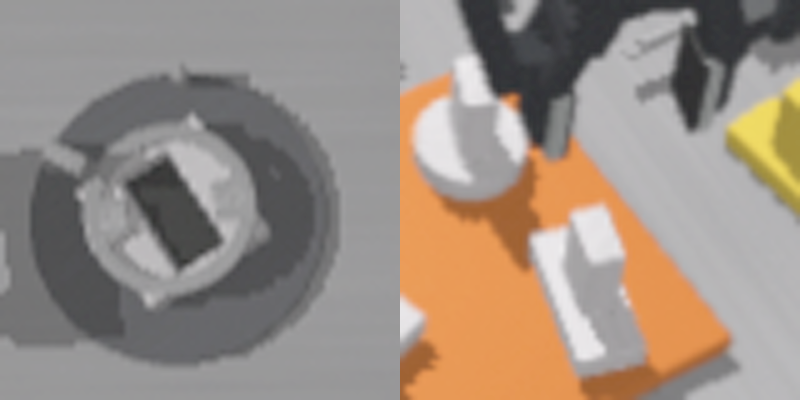

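Emit:
send_rows(
  motion=[
    [45,0,0,25,0,0,0],
    [45,0,0,25,0,0,0],
    [45,0,0,20,0,0,0],
    [45,0,0,10,0,0,0],
    [45,0,0,4.5,0,0,0],
  ],
)

```text
t: 9.05
tool_pos: [0.5637, -0.241, 0.0336]
ee_rot: [0.776, 0.63, -0.0, -0.0]
ft_force: [-0.7, 0.3, 0.2]
finger_gap: 0.527
```

Emit:
send_rows(
  motion=[
    [30,0,0,0,0,0,0],
    [25,0,0,0,0,0,0],
    [22,0,0,0,0,0,0],
    [20,0,0,0,0,0,0],
    [20,0,0,0,0,0,0],
  ],
)

```text
t: 9.47
tool_pos: [0.5643, -0.2411, 0.0349]
ee_rot: [0.776, 0.63, 0.0, 0.001]
ft_force: [-0.7, 0.0, -0.6]
finger_gap: 0.232
```

Emit:
send_rows(
  motion=[
    [8,0,0,0,0,0,0],
    [8,0,0,0,0,0,0],
    [8,0,0,0,0,0,0],
    [8,0,0,0,0,0,0],
    [8,0,0,0,0,0,0],
  ],
)

```text
t: 9.88
tool_pos: [0.5642, -0.2411, 0.0346]
ee_rot: [0.776, 0.63, 0.0, 0.001]
ft_force: [-1.0, 0.6, 5.5]
finger_gap: 0.15
```

```bash
python3 - <<'E'
from h import *
for n,(x0,y0,x1,y1) in(("top",(225,230,255,265)),("side",(265,195,300,222))):
    im=cv2.imread(f"pics/{n}2.png" if 0 else f"pics/{n[0]}2.png")
    g=cv2.resize(im[y0:y1,x0:x1].max(2),None,fx=8,fy=8,interpolation=cv2.INTER_CUBIC)
    m=(g<85).astype(np.uint8);cs=cv2.findContours(m,0,1)[0]
    for c in sorted(cs,key=cv2.contourArea)[-2:]:
        r=cv2.minAreaRect(c);b=cv2.boxPoints(r)/8+[x0-.44,y0-.44];w=np.array([onz(n,u,.029) for u in b])
        print(n,cv2.contourArea(c)/64,b.mean(0),w.mean(0),[(np.linalg.norm(w[i]-w[i-1]),np.degrees(np.arctan2(*(w[i]-w[i-1])[1::-1]))%180) for i in(1,2)])
E
```

```text
top 68.40625 [230.31   235.6225] [0.59431842 0.22530492 0.029     ] [(np.float64(0.03133038032035439), np.float64(89.58588927616313)), (np.float64(0.03358214917236823), np.float64(1.051803694437723))]
top 243.890625 [240.0503841  247.23307639] [0.56216038 0.19832019 0.029     ] [(np.float64(0.03572879591158327), np.float64(124.21164613064053)), (np.float64(0.06260658668317631), np.float64(33.74560040871893))]
side 32.0078125 [275.95486694 197.53193978] [0.57530978 0.24469823 0.029     ] [(np.float64(0.024068458478730546), np.float64(67.87052368157826)), (np.float64(0.056893161949338314), np.float64(154.02475358397572))]
side 127.96875 [279.82984    211.71779901] [0.56304755 0.19082652 0.029     ] [(np.float64(0.05972999893950834), np.float64(32.255821790595995)), (np.float64(0.027912457526182387), np.float64(96.89864014498772))]
```

Emit:
send_rows(
  motion=[
    [8,0,0,-5,0,0,0],
    [8,0,0,-30,0,0,0],
    [8,0,0,-35,0,0,0],
    [8,0,0,-35,0,0,0],
    [8,0,0,-35,0,0,0],
  ],
)

```text
t: 10.3
tool_pos: [0.5633, -0.2405, 0.1752]
ee_rot: [0.776, 0.63, -0.0, -0.001]
ft_force: [0.6, -1.2, -1.2]
finger_gap: 0.152
```

Emit:
send_rows(
  motion=[
    [8,28.35,-6.05,-10,0,0,0],
    [8,28.35,-6.05,0,0,0,0],
    [8,28.35,-6.05,0,0,0,0],
    [8,28.35,-6.05,0,0,0,0],
    [8,28.35,-6.05,0,0,0,0],
  ],
)

```text
t: 10.72
tool_pos: [0.5629, -0.0947, 0.184]
ee_rot: [0.776, 0.63, -0.0, 0.0]
ft_force: [0.7, -0.6, 0.2]
finger_gap: 0.151
```

Emit:
send_rows(
  motion=[
    [8,28.35,-6.05,0,0,0,0],
    [8,28.35,-6.05,0,0,0,0],
    [8,28.35,-6.05,0,0,0,0],
    [8,28.35,-6.05,0,0,0,0],
    [8,28.35,-6.05,0,0,0,0],
  ],
)

```text
t: 11.13
tool_pos: [0.5624, 0.0503, 0.184]
ee_rot: [0.776, 0.63, -0.0, 0.0]
ft_force: [0.1, -0.8, -0.8]
finger_gap: 0.148
```

Emit:
send_rows(
  motion=[
    [8,28.35,-6.05,0,0,0,0],
    [8,28.35,-6.05,0,0,0,0],
    [8,28.35,-6.05,0,0,0,0],
    [8,28.35,-6.05,0,0,0,0],
    [8,28.35,-6.05,0,0,0,0],
  ],
)

```text
t: 11.55
tool_pos: [0.5619, 0.1952, 0.1839]
ee_rot: [0.776, 0.63, -0.0, -0.0]
ft_force: [0.4, -0.6, -0.9]
finger_gap: 0.151
```

Emit:
send_rows(
  motion=[
    [8,0,0,0,0,0,0.1],
    [8,0,0,0,0,0,0.1],
    [8,0,0,0,0,0,0.1],
    [8,0,0,0,0,0,0.1],
    [8,0,0,0,0,0,0.1],
  ],
)

```text
t: 11.97
tool_pos: [0.5621, 0.194, 0.1838]
ee_rot: [0.909, 0.417, -0.0, -0.0]
ft_force: [-0.2, 0.4, -0.6]
finger_gap: 0.154
```

Emit:
send_rows(
  motion=[
    [8,0,0,25,0,0,0.1],
    [8,0,0,25,0,0,0.1],
    [8,0,0,25,0,0,0.1],
    [8,0,0,10,0,0,0],
    [8,0,0,0,0,0,0],
  ],
)

```text
t: 12.38
tool_pos: [0.5606, 0.1931, 0.0962]
ee_rot: [0.96, 0.28, -0.003, 0.0]
ft_force: [0.4, -0.5, -0.3]
finger_gap: 0.149
```

```bash
python3 - <<'E'
from h import *
t=bot.camera("top");s=bot.camera("side")
cv2.imwrite("pics/t3.png",t[:,:,::-1]);cv2.imwrite("pics/s3.png",s[:,:,::-1])
c=lambda im,x,y:cv2.resize(im[y:y+100,x:x+100,::-1],(400,400),interpolation=cv2.INTER_CUBIC)
o=np.hstack([c(t,195,200),c(s,230,140)]);cv2.imwrite("pics/over.png",(255*(o/255.)**.6).astype(np.uint8))
st=bot.get_state();print(st["tool_pos"],st["ee_rot"],st["joint_pos"],st["finger_gap"]*85.4)
E
```

```text
[0.56251503 0.19425686 0.09963195] [ 9.60054935e-01  2.79811486e-01  1.33603630e-04 -1.87896021e-04] [ 0.1597366   0.5222984  -0.7355193   1.60237311  0.37305418  1.16207267
 -1.66312481] 12.885124741599517
```

View pics/over.png

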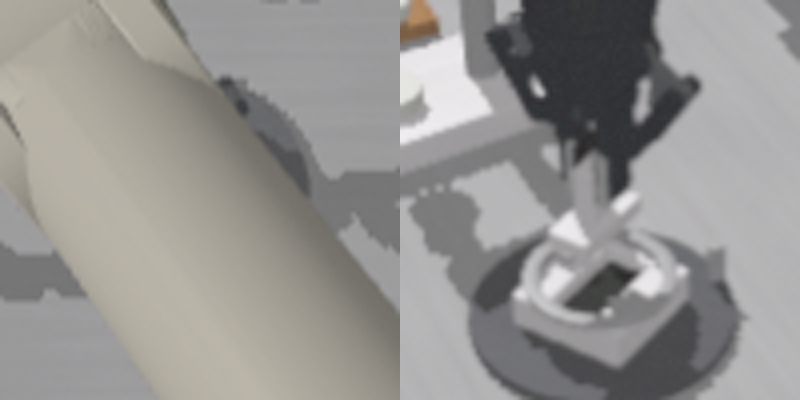

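```bash
python3 - <<'E'
from h import *
im=cv2.imread("pics/s3.png");x0,y0=258,178
o=cv2.resize(im[y0:y0+45,x0:x0+50],(800,720),interpolation=cv2.INTER_CUBIC)[:600];o=(255*(o/255.)**.7).astype(np.uint8)
y=np.radians(32.5);R=np.array([[np.cos(y),-np.sin(y)],[np.sin(y),np.cos(y)]])
def poly(c,l,w,z,col):
    p=np.c_[(R@(np.array([[1,1],[1,-1],[-1,-1],[-1,1]])*[l/2,w/2]).T).T+c,np.full(4,z)]
    u=(pix("side",p)-[x0,y0]+.5)*16;print(pix("side",p).round(1).tolist());cv2.polylines(o,[u.astype(int)],True,col,1)
t=bot.get_state()["tool_pos"][:2]
poly(t,.058,.027,.087,(0,0,255));poly(t,.058,.027,.075,(0,160,255));poly(np.array([.562,.1935]),.062,.031,.029,(255,0,0))
cv2.imwrite("pics/ov3.png",o)
E
```

```text
[[280.6, 183.4], [290.1, 187.2], [276.0, 200.3], [266.3, 196.3]]
[[280.8, 187.5], [290.2, 191.2], [276.2, 204.4], [266.6, 200.4]]
[[281.0, 202.0], [291.6, 206.3], [277.0, 220.5], [266.3, 215.9]]
```

View pics/ov3.png

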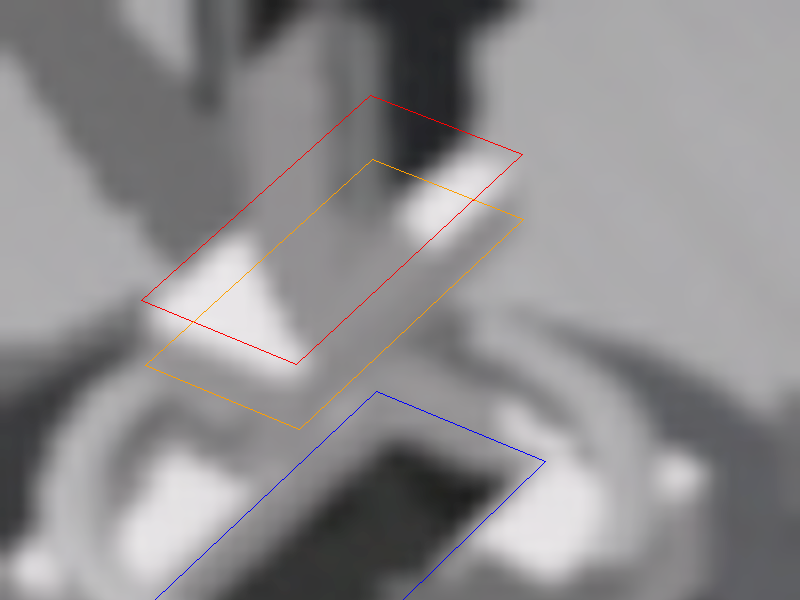

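Emit:
send_rows(
  motion=[
    [8,0,0,15,0,0,0],
    [8,0,0,13,0,0,0],
    [8,0,0,10,0,0,0],
    [8,0,0,2,0,0,0],
    [8,0,0,0,0,0,0],
  ],
)

```text
t: 12.9
tool_pos: [0.5619, 0.1937, 0.0583]
ee_rot: [0.96, 0.278, -0.001, -0.0]
ft_force: [-0.3, 0.3, -0.9]
finger_gap: 0.147
```

Emit:
send_rows(
  motion=[
    [8,0,0,1.5,0,0,0],
    [8,0,0,1.5,0,0,0],
    [8,0,0,1.5,0,0,0],
    [8,0,0,1,0,0,0],
    [8,0,0,0,0,0,0],
  ],
)

```text
t: 13.32
tool_pos: [0.5629, 0.1942, 0.0543]
ee_rot: [0.961, 0.278, 0.001, 0.0]
ft_force: [-1.1, -0.7, 4.6]
finger_gap: 0.151
```

Emit:
send_rows(
  motion=[
    [8,0,0,1,0,0,0],
    [8,0,0,1,0,0,0],
    [8,0,0,0,0,0,0],
    [8,0,0,0,0,0,0],
    [8,0,0,0,0,0,0],
  ],
)

```text
t: 13.73
tool_pos: [0.5635, 0.1947, 0.0535]
ee_rot: [0.96, 0.278, 0.002, 0.0]
ft_force: [-1.2, -1.2, 12.4]
finger_gap: 0.15
```

```bash
python3 -c "
from rig import bot
s=bot.get_state();print(s['tool_pos'],s['ft_force'],s['ft_torque'])"
```

```text
[0.56349876 0.19469109 0.0535332 ] [-1.24973407 -1.17540597 12.40210855] [-0.408484    0.710805   -0.03017254]
```

Emit:
send_rows(
  motion=[
    [8,0,0,-2.5,0,0,0],
    [8,2.5,0,0,0,0,0],
    [8,0,0,1.5,0,0,0],
    [8,0,0,1.5,0,0,0],
    [8,0,0,0,0,0,0],
  ],
)

```text
t: 14.15
tool_pos: [0.5641, 0.1951, 0.05]
ee_rot: [0.961, 0.278, -0.001, -0.0]
ft_force: [0.6, 0.4, -1.0]
finger_gap: 0.147
```

```bash
python3 -c "
from rig import bot
s=bot.get_state();print(s['tool_pos'],s['ft_force'],s['ft_torque'])"
```

```text
[0.56406718 0.19509796 0.05002219] [ 0.56329214  0.3778094  -1.01164413] [ 0.07347752 -0.15173726  0.01465987]
```

Emit:
send_rows(
  motion=[
    [8,0,0,1.5,0,0,0],
    [8,0,0,1.5,0,0,0],
    [8,0,0,1,0,0,0],
    [8,0,0,1,0,0,0],
    [8,0,0,0,0,0,0],
  ],
)

```text
t: 14.57
tool_pos: [0.5643, 0.1953, 0.0459]
ee_rot: [0.961, 0.278, -0.0, 0.0]
ft_force: [-2.2, -0.3, 1.1]
finger_gap: 0.15
```

Emit:
send_rows(
  motion=[
    [8,0,0,1,0,0,0],
    [8,0,0,1,0,0,0],
    [8,0,0,0.5,0,0,0],
    [8,0,0,0.5,0,0,0],
    [8,0,0,0,0,0,0],
  ],
)

```text
t: 14.98
tool_pos: [0.5645, 0.1953, 0.0428]
ee_rot: [0.961, 0.278, 0.0, -0.0]
ft_force: [-2.0, -0.9, 3.0]
finger_gap: 0.151
```

Emit:
send_rows(
  motion=[
    [8,0,0,1,0,0,0],
    [8,0,0,1,0,0,0],
    [8,0,0,0.5,0,0,0],
    [8,0,0,0,0,0,0],
    [8,0,0,0,0,0,0],
  ],
)

```text
t: 15.4
tool_pos: [0.5646, 0.1954, 0.0423]
ee_rot: [0.961, 0.278, 0.0, 0.0]
ft_force: [-9.3, -5.2, 22.0]
finger_gap: 0.149
```

Emit:
send_rows(
  motion=[
    [8,-1,0,-1,0,0,0],
    [30,0,0,0,0,0,0],
    [35,0,0,0,0,0,0],
    [35,0,0,0,0,0,0],
    [35,0,0,0,0,0,0],
  ],
)

```text
t: 15.82
tool_pos: [0.5634, 0.1946, 0.0408]
ee_rot: [0.961, 0.278, -0.0, -0.0]
ft_force: [0.7, 0.9, -0.9]
finger_gap: 0.409
```

Emit:
send_rows(
  motion=[
    [35,0,0,-10,0,0,0],
    [35,0,0,-20,0,0,0],
    [35,0,0,-30,0,0,0],
    [35,0,0,-30,0,0,0],
    [35,0,0,0,0,0,0],
  ],
)

```text
t: 16.23
tool_pos: [0.5664, 0.1968, 0.1383]
ee_rot: [0.96, 0.278, 0.005, -0.0]
ft_force: [1.6, 1.2, 1.0]
finger_gap: 0.409
```

```bash
python3 - <<'E'
from h import *
s=bot.camera("side");cv2.imwrite("pics/s4.png",s[:,:,::-1])
x0,y0=250,165
o=cv2.resize(s[y0:y0+75,x0:x0+100,::-1],(800,600),interpolation=cv2.INTER_CUBIC);cv2.imwrite("pics/in.png",(255*(o/255.)**.6).astype(np.uint8))
st=bot.get_state();print(st["tool_pos"],st["ee_rot"],st["ft_force"])
E
```

```text
[0.56554576 0.19612377 0.13560565] [ 9.60491517e-01  2.78288354e-01  3.40384100e-03 -2.28848837e-04] [-0.38862931  0.10858956  0.1776832 ]
```

View pics/in.png

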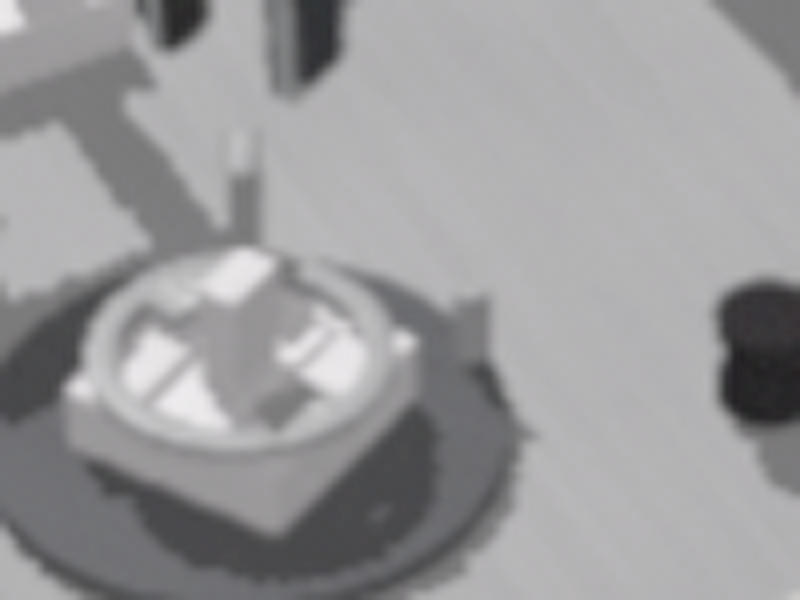

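The side crop shows the slab flush in the recess, with its rib upright, the lips clear and the lever still next to the round pin (10 pictures viewed so far). Next I grip the lever again.

Emit:
send_rows(
  motion=[
    [40,21.5,-15.6,0,0,0,0],
    [40,21.5,-15.6,0,0,0,0],
    [40,0,0,0,0,0,-0.0987],
    [40,0,0,0,0,0,-0.0987],
    [40,0,0,0,0,0,-0.0987],
  ],
)

```text
t: 16.7
tool_pos: [0.5827, 0.2447, 0.1305]
ee_rot: [0.908, 0.42, -0.001, -0.0]
ft_force: [-0.3, 0.6, 0.3]
finger_gap: 0.47
```

Emit:
send_rows(
  motion=[
    [40,0,0,0,0,0,-0.0987],
    [40,0,0,0,0,0,-0.0987],
    [40,0,0,0,0,0,-0.0987],
    [40,0,0,0,0,0,0],
    [40,0,0,0,0,0,0],
  ],
)

```text
t: 17.12
tool_pos: [0.583, 0.2439, 0.1307]
ee_rot: [0.838, 0.545, -0.0, -0.0]
ft_force: [-0.5, 0.8, 0.1]
finger_gap: 0.47
```

Emit:
send_rows(
  motion=[
    [40,1.9,1.1,25,0,0,0],
    [40,0,0,25,0,0,0],
    [40,0,0,20,0,0,0],
    [40,0,0,10,0,0,0],
    [40,0,0,4.5,0,0,0],
  ],
)

```text
t: 17.53
tool_pos: [0.584, 0.2447, 0.0448]
ee_rot: [0.838, 0.545, -0.002, -0.0]
ft_force: [0.0, -0.6, 0.0]
finger_gap: 0.473
```

Emit:
send_rows(
  motion=[
    [20,0,0,0,0,0,0],
    [20,0,0,0,0,0,0],
    [16,0,0,0,0,0,0],
    [5,0,0,0,0,0,0],
    [5,0,0,0,0,0,0],
  ],
)

```text
t: 17.95
tool_pos: [0.5856, 0.2461, 0.0484]
ee_rot: [0.838, 0.546, 0.001, 0.0]
ft_force: [-2.4, 0.1, 7.4]
finger_gap: 0.103
```

Emit:
send_rows(
  motion=[
    [5,0,0,0,0,0,0],
    [5,0,0,0,0,0,0],
    [5,0,0,0,0,0,0],
    [5,0,0,0,0,0,0],
    [5,0,0,0,0,0,0],
  ],
)

```text
t: 18.37
tool_pos: [0.5856, 0.2461, 0.0485]
ee_rot: [0.838, 0.546, 0.001, 0.0]
ft_force: [-2.6, 0.9, 5.9]
finger_gap: 0.095
```

Emit:
send_rows(
  motion=[
    [5,-0.17,4.4,-1.5,0,0,0.0785],
    [5,-0.17,4.4,0,0,0,0.0785],
    [5,-0.17,4.4,0,0,0,0.0785],
    [5,-0.17,4.4,0,0,0,0.0785],
    [5,-0.17,4.4,0,0,0,0.0785],
  ],
)

```text
t: 18.78
tool_pos: [0.6031, 0.2336, 0.0486]
ee_rot: [0.929, 0.371, 0.0, -0.0]
ft_force: [-0.2, 2.1, -3.0]
finger_gap: 0.102
```

Emit:
send_rows(
  motion=[
    [5,-0.17,4.4,0,0,0,0.0785],
    [5,-0.17,4.4,0,0,0,0.0785],
    [5,-0.17,4.4,0,0,0,0.0785],
    [5,-0.17,4.4,0,0,0,0.0785],
    [5,-0.17,4.4,0,0,0,0.0785],
  ],
)

```text
t: 19.2
tool_pos: [0.6146, 0.2152, 0.0486]
ee_rot: [0.983, 0.183, 0.0, -0.001]
ft_force: [-0.4, 3.1, -2.4]
finger_gap: 0.099
```

Emit:
send_rows(
  motion=[
    [5,-0.17,4.4,0,0,0,0.0785],
    [5,-0.17,4.4,0,0,0,0.0785],
    [5,-0.17,4.4,0,0,0,0.0785],
    [5,-0.17,4.4,0,0,0,0.0785],
    [5,0,0,0,0,0,0],
  ],
)

```text
t: 19.62
tool_pos: [0.6182, 0.1977, 0.0486]
ee_rot: [1.0, 0.027, -0.0, -0.001]
ft_force: [-0.1, 3.3, -2.9]
finger_gap: 0.101
```

Emit:
send_rows(
  motion=[
    [5,-0.1,3,0,0,0,0.052],
    [5,-0.1,3,0,0,0,0.052],
    [5,0,0,0,0,0,0],
    [5,0,0,0,0,0,0],
    [5,0,0,0,0,0,0],
  ],
)

```text
t: 20.03
tool_pos: [0.6182, 0.1923, 0.0486]
ee_rot: [1.0, -0.022, 0.0, -0.001]
ft_force: [-1.0, 4.5, -1.9]
finger_gap: 0.1
```

Emit:
send_rows(
  motion=[
    [5,0,-0.5,0,0,0,0],
    [40,0,0,0,0,0,0],
    [40,0,0,0,0,0,0],
    [40,0,0,0,0,0,0],
    [40,0,0,0,0,0,0],
  ],
)

```text
t: 20.45
tool_pos: [0.6189, 0.1909, 0.0484]
ee_rot: [1.0, -0.024, 0.0, 0.0]
ft_force: [0.2, -0.7, 0.4]
finger_gap: 0.468
```

Emit:
send_rows(
  motion=[
    [40,0,0,-15,0,0,0],
    [40,0,0,-35,0,0,0],
    [40,0,0,-35,0,0,0],
    [40,0,0,-35,0,0,0],
    [40,0,0,-35,0,0,0],
  ],
)

```text
t: 20.87
tool_pos: [0.6184, 0.1912, 0.2051]
ee_rot: [1.0, -0.024, 0.0, 0.0]
ft_force: [0.8, 0.5, -0.5]
finger_gap: 0.47
```

Emit:
send_rows(
  motion=[
    [40,0,40,0,0,0,0],
    [40,0,40,0,0,0,0],
    [40,0,40,0,0,0,0],
    [40,0,40,0,0,0,0],
    [40,0,40,0,0,0,0],
  ],
)

```text
t: 21.28
tool_pos: [0.6088, -0.0103, 0.2037]
ee_rot: [1.0, -0.024, 0.0, 0.0]
ft_force: [0.8, -0.4, -0.2]
finger_gap: 0.469
```

Emit:
send_rows(
  motion=[
    [40,0,40,0,0,0,0],
    [40,0,40,0,0,0,0],
    [40,0,40,0,0,0,0],
    [40,0,0,0,0,0,0],
    [40,0,0,0,0,0,0],
  ],
)

```text
t: 21.7
tool_pos: [0.6028, -0.1327, 0.203]
ee_rot: [1.0, -0.027, -0.0, 0.001]
ft_force: [0.1, 0.0, 0.7]
finger_gap: 0.469
```

```bash
python3 - <<'E'
from h import *
t=bot.camera("top");s=bot.camera("side")
cv2.imwrite("pics/t5.png",t[:,:,::-1]);cv2.imwrite("pics/s5.png",s[:,:,::-1])
O=[]
c0=np.array([.562,.1935,0])
for n,im,x0,y0 in(("top",t,205,205),("side",s,247,170)):
    o=cv2.resize(im[y0:y0+75,x0:x0+75,::-1],(600,600)[:2],interpolation=cv2.INTER_CUBIC)
    o=cv2.resize(o,(400,400));o=(255*(o/255.)**.6).astype(np.uint8);O.append(o)
cv2.imwrite("pics/end.png",np.hstack(O));print(bot.get_state()["tool_pos"])
E
```

```text
[ 0.60347434 -0.12748822  0.20340441]
```

View pics/end.png

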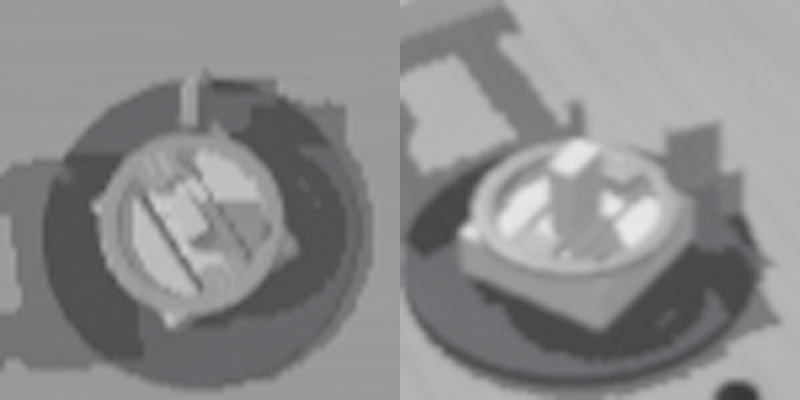

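```bash
python3 - <<'E'
from h import *
T=lambda n,x,y:((205 if n=="top" else 247)+x/5.333-.5,(205 if n=="top" else 170)+y/5.333-.5)
for p in[(190,100),(188,82),(192,122)]:print(onz("top",T("top",*p),.068))
print(two(T("top",190,100),T("side",292,130)))
im=cv2.imread("pics/t5.png").max(2);print(im[217:232,236:250])
im0=cv2.imread("pics/t2.png");im1=cv2.imread("pics/t5.png")
E
```

```text
[0.62015726 0.19306343 0.068     ]
[0.62930276 0.19421316 0.068     ]
[0.60901099 0.19188268 0.068     ]
(array([0.62132152, 0.19420792, 0.06123991]), np.float64(0.0005787934721131685))
[[113 113 113 113 113 113 111 103 113 112 113 113 113 113]
 [113 113 113 112 112 112 109  86 102 112 112 112 112 112]
 [105 101 103 104 120 116 101  83  75  90  90  91  90  94]
 [ 84  76  81  99 124 116  80  72  53  39  40  44  44  54]
 [ 59  60  66 117 113 107  68  55  51  39  40  40  39  40]
 [ 59  59  68 126 114 108  63  55  53  50  50  49  49  49]
 [ 58  59  67 117 113 110  62  56  57  59  59  59  58  60]
 [ 59  60  64 117 113 111  59  56  58  59  59  59  60  61]
 [ 60  61  63 114 111 109  58  55  58  59  60  60  60  60]
 [ 60  61  71 112 110 108  58  56  58  61  62  60  59  59]
 [ 60  60  77 107 107 105  57  55  61  69  60  60  60  60]
 [ 59  61  68  89  87  87  56  57  72  89  69  60  60  61]
 [ 61  66  70  77  72  61  57  59  80  98  88  69  53  53]
 [ 87  90  94  97  97  87  86  86  91  99 101  86  46  40]
 [109 109 108 110 112 111 110 110 109 108 107 101  82  64]]
```

The lever's rotation from the hard stop agrees in the tool angle (68.7°, 1.20 rad) and in the camera (about 67.5–68°, 1.18–1.19 rad), so I'm handing in.

```bash
python3 -c "
from rig import bot
print(bot.job_done())"
```

```text
the job is handed in; nothing more can be done
None
```

The oblong carrier is clamped and the job is handed in, at about 22 s of the 67 s allowed. `job_done` gives no verdict, so the results below are my own checks.

- **Collar to open:** I gripped the lever and turned it back until it met the hard stop. The force rose and the tool stopped moving, with the jaws at 66.2°.
- **Carrier into the recess:** I took the silver oblong carrier from the mat. The first try caught the rim at one end, so I lifted it slightly and shifted it 2.5 mm along. I then pressed it to a firm stop at 22 N, 0.3 mm from the height expected for flush. The side picture shows the slab flush.
- **Collar to locked:** I turned the lever clockwise 68.7° by tool angle (1.20 rad). The top picture gives about 1.18–1.19 rad, and both are within the 1.1 to 1.3 rad limits.
- **Release:** The gripper let go and moved clear, and the wrist force reads about zero.

**What disagreed:**
- The two cameras differed by up to 7 mm on the clamp's y position. I used the centre found from the two lever grips instead.
- My rough view of the locked mark sat 2–5° further on than the angle measured from the stop. I trusted the stop.
- I did not measure the other loose things again at the end. The only unplanned contact I noticed was the carrier catching the rim.

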